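Reset a telescoping length stop to its next hole and prove the lock

ROBOT

A 7-joint arm with a two-finger parallel gripper is mounted at the origin on a cart in front of the work surface, level with it; the furniture and walls round the work are solid. World frame = base frame: x ahead of the robot, y to its left, z up, the work surface at z = 0. Lengths are in m, angles in degrees, forces in N, time in s.
With the tool pointing down it reaches from about 0.425 to 0.875 m from the base axis. Payload 4.7 kg.
Tool frame: the origin (TCP) lies midway between the tips of the shut fingers; the grasp point (between the pads) lies 19 mm behind it; z points along the fingers, y is the line along which they close (so a half turn about z gives the same grasp; the last joint's range is limited). The gripper opens to 87 mm and grips with 3 to 60 N. Pads are 19 mm wide; open, the fingers measure 117 mm over their backs; the gripper's body (75 mm by 190 mm) begins 51 mm behind the grasp point.
Start: joints at [64.177, 18.392, -4.016, 83.108, 1.295, 78.541, -3.26], TCP at [0.291, -0.581, 0.223] pointing down, gripper open.
Joint ranges: [-163.93, 163.93], [-17.29, 119.83], [-79.2, 71.16], [3.27, 140.29], [-89.18, 269.18], [5.43, 117.66], [-154.24, 154.24]. Speed limits (degrees/s): [147.25, 147.25, 180, 180, 180, 180, 180].

INTERFACE

Orientations are given as [roll, pitch, yaw] about the fixed x, y, z axes, in that order (R = Rz(yaw) Ry(pitch) Rx(roll)).
In Python, from cell import env, viewer, boxes_of, masks_of gives the robot as it stands. The module is installed in compiled form; this text tells all that it offers.
- The arm moves only by the tool apply_moves, never from a script. Its argument "moves" is a list of rows, each a list of 7 numbers: the shift along the tool's x, y, z scaled (see below), then the turn, a rotation vector about the tool's x, y, z scaled (see below), then the opening, from 0 (shut) to 1 (fully open). A call has 1 to 20 rows; each row is the pose to reach, as a shift and turn from the pose commanded when the call began, along the tool's axes at that moment; what a row does not reach only later rows make up. The controller multiplies each number of a shift by 0.2 m and each number of a turn by 1.5 rad. A row lasts 1/10 s, in which the tool goes at most 50 mm and 8.59 degrees, less where a joint would pass 70% of its speed; a pose out of reach is approached as far as the arm can. A call with a number of a shift or a turn outside -1 to 1 is refused whole. A call with a gripper value outside its range is refused whole. The fingers move at their own pace and stop on an object; "grip_force" is the grip in N (left out, the last holds). Time passes only in rows, so rows that repeat a pose let the fingers close. It gives the time, the measured TCP pose, the force, the opening and the grip force at its end, in the units of the state.
- env.get_obs(): the state, without advancing time (a new reading comes with each control period).
- viewer.read_camera(name): name is "scene" or "top" or "wrist"; returns the picture (400x640x3 uint8, red, green, blue); there is no depth.
- viewer.get_calibration(name): a dict with "fov_y" (degrees; the focal length in pixels is half the picture's height over the tangent of half this angle, whatever the lens; pixels are square), "cx", "cy" (the principal point, pixels), "position" and "orientation" of the camera in the world. Camera axes: x right, y up, looking along -z (the intrinsics and any distortion apply to the point x, -y, -z); pixel columns grow to the right and rows downward; lengths in m; the calibration is good to about 2 mm. A picture is of the moment at which its call begins: read the wrist's pose just before it. get_calibration takes no time and is no camera call; for the wrist camera it gives the pose at the moment of the call.
- env.sign_off(): hands the job in; it is judged then, once.
Trained networks look in the newest picture that a camera, given by its name, has taken for a name from the list of things; names that differ only in an ending like _2 or _b are one class to them, and where a whole thing is asked for, a point or a joint stands for the part that bears it (a point fixed in the world has none). Each returns a list of dicts, best first, with "conf" (0 to 1); they miss things now and then, are a little off and sometimes report something else, mostly with a low value. They report only what shows in the picture. A call takes as long as a camera call.
- boxes_of(camera, target): "location" ([column, row] in pixels, amid what is visible of it).
- masks_of(camera, target): "pixels" (400x640 bool, what is visible of it) and "location" ([column, row] in pixels, amid what is visible of it).
The state is a dict: "time_s": time; "qpos": joint angles; "joint_velocities": joint speeds; "effort": joint torques, N m; "tool_pos": TCP position; "tool_rot": TCP orientation; "force": force on the tool from outside, world axes, zero at the start; "wrist_torque": the same for the moment, N m; "grip_width": finger opening in m; "grasp_force": force on a finger pad.
Only numpy, scipy, OpenCV 4.12 (cv2) and the standard library are available. Lean on these libraries where they do the work, as an engineer would, in place of code of your own. Each camera call takes 0.05 s, during which the arm holds its last target. There are 200 camera calls.

TASK

The next batch is the longer blocks, so set the length stop one hole longer: press the spring button flush with the top of the sleeve and, keeping it down, push the sleeve outward (away from the fence) by the thumb lug until the button springs up fully in the next hole, without forcing anything, then let go. Then pinch the red head by its grip fin, prove the lock with a steady tug of about 15 N lasting half a second (20 N on the button would spoil the hole), and let go again, leaving the blocks, the mug and the glue pot where they are.

Things in the scene. Friction and masses are not known exactly. Their poses are not given: they have to be found in the camera images.
- gauge_base: Fixed grey base bolted to the bed. Origin on the bed (z=0) straight below the button; z up, +y outward (the way the stop lengthens), -x the lane side. Spans x -128..47, y -170..35 mm. It holds the inner tube and, at the rear, a 74 mm high bracket and a fence (black facing at y = -125 mm). The empty lane for blocks lies at x -38..-118 mm between fence and stop arm.
- length_stop (a joint): Slide of sleeve, red head and stop arm along the base's +y, in m: 0 at the start (button in the middle hole), 0.050 with the button in the next hole, greater = longer. Sliding friction about 2.5 N, 4 to 7 N while the button rubs under the wall; no spring back; about 1 mm of play each way in a hole. It cannot tip or turn.
- sleeve: Sliding square aluminium tube, 44 x 44 mm, wall 2.5 mm; axes as the base's. Origin: centre of its middle hole on its flat top face, 58 mm above the bed; it reaches y -80..+80 mm. Round 18 mm holes in the top at y = -50, 0, +50 mm, each with a black thumb lug on its +y side. Do not lean on it with 30 N or more.
- thumb_lug (a point): Middle of the upright face, looking to -y, of the thumb lug by the middle hole: 12 mm from the hole's centre along +y and 4.5 mm above the sleeve's top; the face to push outward on. The lug stands 9 mm high, 32 mm wide (x), 5 mm thick. Behind it the top is clear for 45 mm, back to the next lug, but for the hole and button. Moves with the sleeve.
- button_dome: Brass spring button in the fixed inner tube, 16 mm across, hemispherical top; origin at the top of the dome. Stands 6 mm proud; moves only up and down. Spring 4.5 N, 9 N when flush. Held flush within 1 mm, its dome lets the sleeve ride over it at 10 to 15 N of push; less pressed, it locks. Then it stays down until a hole comes. Over 20 N between button and sleeve spoils the hole.
- snap_button (a joint): How far the button is down, in m: 0 = fully up, 0.006 = flush with the sleeve's top, about 0.0085 = under the sleeve's wall.
- grip_fin (a point): Middle of the place to pinch on the fin on top of the red head at the sleeve's outer end, 80 mm above the bed, 102 mm from the middle hole along +y; moves with the slide. The fin is 14 mm thick (x), 40 mm long (y), from 58 to 94 mm above the bed: pinch its flat sides, closing along the base's x. The head is 44 x 44 mm; its stop arm reaches to x = -112 mm, 40 mm high.
- tea_mug: White mug, 92 x 126 x 95 mm, standing at the right; origin under its middle. Leave alone.
- long_block: Wooden finger-jointed block of the next batch, 70 x 253 x 26 mm, lying at the right; origin under its middle. Leave alone.
- short_block: Wooden finger-jointed block of the last batch, 63 x 200 x 26 mm, lying at the left; origin under its middle. Leave alone.
- glue_pot: Tin glue pot with a lid, 105 x 87 x 79 mm, at the left; origin under its middle. Leave alone.

How it is judged:
By the outcome, as a careful person would: the job done as asked, in the order asked, and still so for the second after the job is handed in, with the robot touching nothing.
It also fails if it takes over 56 s, if anything falls off the work surface, if the arm or the gripper's body presses on something with over 40 N, if the wrist force passes 120 N, or if a joint passes its speed limit or range.

## Working session

There is one attempt and no reset: what is moved stays moved. The work goes in short steps, Python scripts to look and compute and a tool call to move; the robot and the scene stay as the last step left them, time stands still between calls to the robot, and variables do not carry over. Pictures are saved under pics/ and viewed, at most 10 in all, crops included, and the job is handed in when it is done.

Besides the shell and the picture viewer there is one more tool, called by a JSON object that holds its "method" and its "body". apply_moves: Moves the arm, as the interface text tells. Shifts and turns lie within -1 to 1; 1 stands for 0.2 m of shift or 1.5 rad of turn. Its arguments: {"type":"object","properties":{"moves":{"type":"array","items":{"type":"array","items":{"type":"number","minimum":-1,"maximum":1}}},"grip_force":{"type":"number"}},"required":["moves"]}

```bash
mkdir -p pics; cat > h.py <<'E'
import numpy as np, cv2
from scipy.spatial.transform import Rotation as R
from cell import env, viewer, boxes_of, masks_of
def K(c):
    f=200/np.tan(np.radians(c["fov_y"])/2); return f
def cam(name):
    c=viewer.get_calibration(name); o=np.array(c["orientation"],float)
    Rm=o if o.shape==(3,3) else (R.from_euler('xyz',o,degrees=True).as_matrix() if o.size==3 else R.from_quat(o).as_matrix())
    return c,K(c),np.array(c["position"]),Rm
def ray(name,px,z,C=None):
    c,f,p,Rm=C or cam(name)
    d=Rm@np.array([(px[0]-c["cx"])/f,-(px[1]-c["cy"])/f,-1]); return p+d*(z-p[2])/d[2]
def proj(name,P,C=None):
    c,f,p,Rm=C or cam(name)
    q=Rm.T@(np.array(P)-p); return np.array([c["cx"]+f*q[0]/-q[2],c["cy"]-f*q[1]/-q[2]])
E
python3 - <<'E'
from h import *
for n in("scene","top","wrist"): print(n,viewer.get_calibration(n))
print(env.get_obs())
for n in("top","scene"):
    cv2.imwrite(f"pics/{n}0.png",viewer.read_camera(n)[...,::-1])
    for t,z in(("button_dome",.064),("thumb_lug",.0625),("grip_fin",.094),("sleeve",.058),("gauge_base",0),("tea_mug",.09),("glue_pot",.07)):
        for b in boxes_of(n,t)[:2]: print(n,t,round(b["conf"],2),b["location"],ray(n,b["location"],z).round(4))
E
```

```text
scene {'fov_y': 45.31719574342659, 'cx': 329.200167563639, 'cy': 198.76770994903148, 'position': array([-0.19678295,  0.93279042,  0.79117867]), 'orientation': array([  56.04674756,    1.40520475, -139.22663356])}
top {'fov_y': 47.105350053719675, 'cx': 330.52123881927827, 'cy': 200.51422187768557, 'position': array([0.42320419, 0.15357287, 1.63832501]), 'orientation': array([  4.46459957,   0.3028547 , -91.11945731])}
wrist {'fov_y': 66.88621256654622, 'cx': 320.54496348448544, 'cy': 195.5347625584322, 'position': array([ 0.35457353, -0.54870997,  0.38202139]), 'orientation': array([-15.15147248,   0.06488413, -63.26601323])}
{'time_s': 0.0, 'qpos': array([64.17633618, 18.43918529, -4.01800028, 83.17543694,  1.29302295,
       78.53992891, -3.26103998]), 'joint_velocities': array([-0.09510995, -0.0281909 ,  0.08550461,  0.00934353, -0.04041207,
        0.06259393, -0.07736338]), 'effort': array([ 7.56492573e-04, -4.91282737e+01, -4.03596517e-01, -3.12526882e+01,
       -6.42141444e-02,  4.38247737e-02,  1.70065991e-04]), 'tool_pos': array([ 0.29110416, -0.58054915,  0.22145572]), 't
[... 228 characters left out ...]
4389066028498}
top thumb_lug 0.82 [345.1, 190.3] [0.5807 0.1085 0.0625]
top grip_fin 0.57 [336.8, 195.6] [0.5602 0.1378 0.094 ]
top sleeve 0.85 [346.7, 193.4] [0.5703 0.1031 0.058 ]
top gauge_base 0.61 [355.2, 191.0] [0.5837 0.0706 0.    ]
top tea_mug 0.9 [444.1, 167.5] [ 0.6491 -0.2289  0.09  ]
top glue_pot 0.87 [233.4, 202.7] [0.5449 0.4928 0.07  ]
scene thumb_lug 0.89 [322.7, 192.4] [0.5586 0.112  0.0625]
scene grip_fin 0.57 [318.6, 208.1] [0.4859 0.2085 0.094 ]
scene sleeve 0.64 [321.3, 196.2] [0.5535 0.1237 0.058 ]
scene gauge_base 0.69 [327.0, 195.8] [0.601  0.0474 0.    ]
scene tea_mug 0.57 [209.7, 274.9] [0.5058 0.536  0.09  ]
scene glue_pot 0.77 [211.4, 272.9] [0.5282 0.5183 0.07  ]
```

View pictures.

View pics/top0.png

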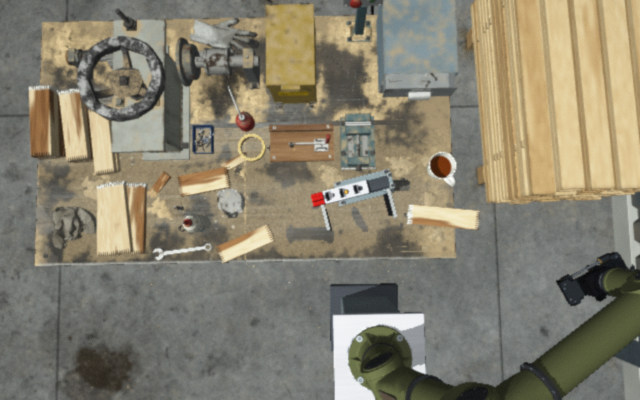

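View pics/scene0.png

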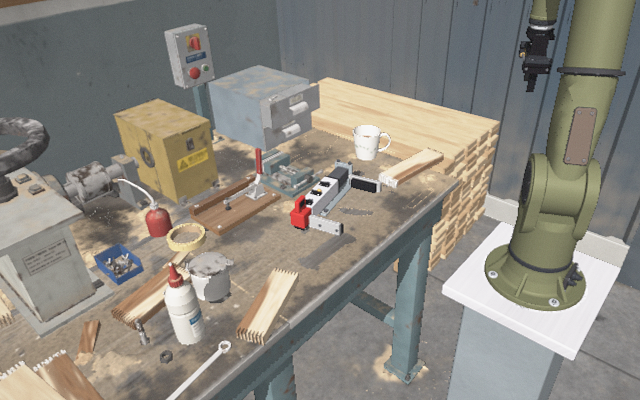

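Top view: the sleeve's three lugs are at about (331,194), (345,190) and (359,187), and the red head is at (319,200). The outward direction therefore points to world +y, yawed about 14°, with the stop arm toward the robot. The scene view agrees. I'll move over it.

{"method": "apply_moves", "body": {"moves": [[0,0,-0.25,0,0,0,0],[0,0,-0.45,0,0,0,0],[0.95,-0.87,-0.45,0,0,0,0],[0.95,-0.87,-0.45,0,0,0,0],[0.95,-0.87,-0.45,0,0,0,0],[0.95,-0.87,-0.45,0,0,0,0],[0.95,-0.87,-0.45,0,0,0,0],[0.95,-0.87,-0.45,0,0,0,0]]}}

```text
time_s: 1.6
tool_pos: [0.3869, -0.3335, 0.3136]
tool_rot: [180.0, -0.1, 27.2]
force: [-0.1, 0.9, 0.7]
grip_width: 0.0309
grasp_force: 0.0
```

{"method": "apply_moves", "body": {"moves": [[0.95,-0.87,0,0,0,0,0],[0.95,-0.87,0,0,0,0,0],[0.95,-0.87,0,0,0,0,0],[0.95,-0.87,0,0,0,0,0],[0.95,-0.87,0,0,0,0,0],[0.95,-0.87,0,0,0,0,0]]}}

```text
time_s: 2.2
tool_pos: [0.4768, -0.0925, 0.3132]
tool_rot: [-180.0, -0.2, 27.2]
force: [0.2, 0.4, -0.3]
grip_width: 0.0002
grasp_force: 0.0
```

{"method": "apply_moves", "body": {"moves": [[0.95,-0.87,0.3,0,0,-0.9,0],[0.95,-0.87,0.3,0,0,-0.9,0],[0.95,-0.87,0.3,0,0,-0.9,0],[0.95,-0.87,0.3,0,0,-0.9,0],[0.95,-0.87,0.3,0,0,-0.9,0],[0.95,-0.87,0.3,0,0,-0.9,0],[0.95,-0.87,0.3,0,0,-0.9,0],[0.95,-0.87,0.3,0,0,-0.9,0],[0.95,-0.87,0.3,0,0,-0.9,0],[0.95,-0.87,0.3,0,0,-0.9,0]]}}

```text
time_s: 3.2
tool_pos: [0.5672, 0.1402, 0.2523]
tool_rot: [-180.0, 0.0, 104.0]
force: [0.6, 0.4, 0.2]
grip_width: 0.0004
grasp_force: 0.0
```

```bash
python3 - <<'E'
from h import *
o=env.get_obs(); print(o["tool_pos"],o["tool_rot"],o["qpos"])
C=cam("wrist"); print(C[0])
cv2.imwrite("pics/w0.png",viewer.read_camera("wrist")[...,::-1])
for t,z in(("button_dome",.062),("thumb_lug",.0625),("grip_fin",.094),("sleeve",.058)):
    for b in boxes_of("wrist",t)[:3]: print(t,round(b["conf"],2),b["location"],ray("wrist",b["location"],z,C).round(4))
E
```

```text
[0.56722885 0.14021254 0.2523169 ] [-1.79981640e+02  1.89244573e-03  1.03959579e+02] [ 23.51306722  14.68361093 -47.45368093  88.97316758  10.89304215
  81.15740762 -10.73005934]
{'fov_y': 66.88621256654622, 'cx': 320.54496348448544, 'cy': 195.5347625584322, 'position': array([0.54967763, 0.20960668, 0.41287576]), 'orientation': array([-1.51905359e+01,  1.04627673e-02,  1.40617857e+01])}
button_dome 0.5 [324.4, 203.5] [0.5797 0.1086 0.062 ]
thumb_lug 0.67 [325.4, 180.5] [0.5738 0.1366 0.0625]
grip_fin 0.76 [316.5, 144.6] [0.5532 0.178  0.094 ]
sleeve 0.61 [324.4, 181.0] [0.5731 0.1348 0.058 ]
```

View pics/w0.png

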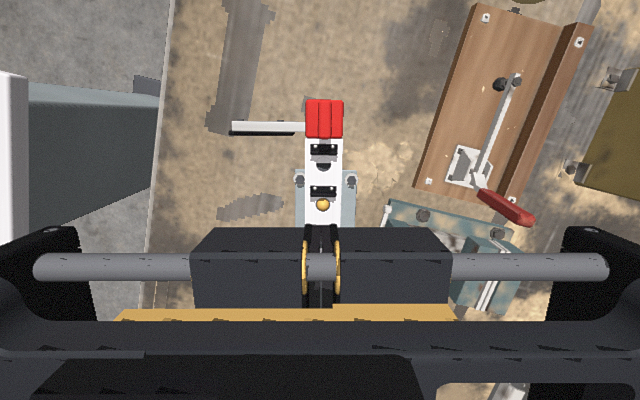

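Wrist view: brass button at about (322,204), the lug just outward of it at (323,190), the outer lug at (323,150) and the red head at (324,118). I'll refine with masks and an enlarged crop.

```bash
python3 - <<'E'
from h import *
C=cam("wrist"); im=cv2.imread("pics/w0.png")
cv2.imwrite("pics/w0c.png",cv2.resize(im[90:240,250:400],None,fx=4,fy=4,interpolation=cv2.INTER_CUBIC))
h=cv2.cvtColor(im,cv2.COLOR_BGR2HSV).astype(int)
m=(h[...,0]>12)&(h[...,0]<32)&(h[...,1]>110)&(h[...,2]>90); m[:194]=0;m[216:]=0;m[:,:308]=0;m[:,336:]=0
ys,xs=np.nonzero(m); px=[xs.mean(),ys.mean()]; print("brass",len(xs),px,ray("wrist",px,.0615,C), xs.min(),xs.max(),ys.min(),ys.max())
red=((h[...,0]<8)|(h[...,0]>172))&(h[...,1]>150); red[150:]=0
ys,xs=np.nonzero(red);sel=abs(xs-325)<40
print("red",xs[sel].min(),xs[sel].max(),ys[sel].min(),ys[sel].max())
g=im.min(2)
for r in (160,168,176,212,220): 
    w=np.nonzero(g[r,295:355]>165)[0]+295; print(r,w.min(),w.max(),[ray("wrist",[(w.min()+w.max())/2,r],.058,C).round(4)])
E
```

```text
brass 119 [np.float64(322.5126050420168), np.float64(204.18487394957984)] [0.57756937 0.10747604 0.0615    ] 317 328 199 210
red 306 343 99 138
160 305 341 [array([0.5652, 0.1593, 0.058 ])]
168 305 341 [array([0.5675, 0.1501, 0.058 ])]
176 295 348 [array([0.5681, 0.1403, 0.058 ])]
212 295 353 [array([0.5821, 0.0971, 0.058 ])]
220 296 353 [array([0.5852, 0.0871, 0.058 ])]
```

View pics/w0c.png

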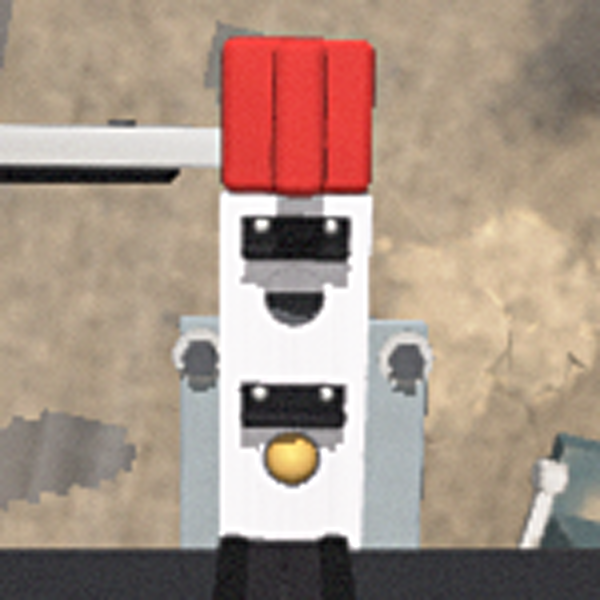

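```bash
python3 - <<'E'
from h import *
C=cam("wrist"); cv=lambda x,y:[250+(x-1.5)/4,90+(y-1.5)/4]
a=ray("wrist",cv(296,200),.058,C);b=ray("wrist",cv(290.5,530),.058,C);d=(a-b);print(a,b,np.degrees(np.arctan2(-d[0],d[1])))
l=[ray("wrist",cv(x,y),.058,C) for x,y in((220,200),(219,530),(372,200),(362,530))]
for p,q in((0,1),(2,3)): e=l[p]-l[q];print(np.degrees(np.arctan2(-e[0],e[1])))
print("width",np.linalg.norm(l[0]-l[2]),np.linalg.norm(l[1]-l[3]))
f=ray("wrist",cv(300,45),.094,C);f2=ray("wrist",cv(299,190),.094,C);print("fin ends",f,f2)
bt=ray("wrist",cv(291.5,459),.0615,C);print(bt)
# lugs top front edge z .067 
print("lug mid top",ray("wrist",cv(294,405),.067,C),"outer",ray("wrist",cv(296,240),.067,C))
# base-yaw: button in axis coords
y=np.array([-np.sin(np.radians(14.4)),np.cos(np.radians(14.4))]);print((f2[:2]+f[:2]-2*bt[:2])/2@y)
o=env.get_obs();p=o["tool_pos"];Rt=R.from_euler('xyz',o["tool_rot"],degrees=True).as_matrix()
print("button in tool",Rt.T@(bt-p))
E
```

```text
[0.56016159 0.18245463 0.058     ] [0.58319262 0.08374626 0.058     ] 13.133513255864424
12.982481337961799
13.284561112677759
width 0.04397297006153447 0.044507377529867366
fin ends [0.5506821  0.22283516 0.094     ] [0.5592137  0.18793542 0.094     ]
[0.57761298 0.10723872 0.0615    ]
lug mid top [0.57385221 0.12516243 0.067     ] outer [0.56262656 0.17227032 0.067     ]
0.10069969106502832
button in tool [-0.03503264  0.0022741   0.19108709]
```

{"method": "apply_moves", "body": {"moves": [[-0.18,0.012,0.2,0,0,0.01,0],[-0.18,0.012,0.45,0,0,0.01,0],[-0.18,0.012,0.7,0,0,0.01,0],[-0.18,0.012,0.85,0,0,0.01,0],[-0.18,0.012,0.85,0,0,0.01,0],[-0.18,0.012,0.85,0,0,0.01,0]]}}

```text
time_s: 4.05
tool_pos: [0.5782, 0.107, 0.0833]
tool_rot: [180.0, -0.0, 103.1]
force: [0.3, 0.2, 1.0]
grip_width: 0.0006
grasp_force: 0.0
```

```bash
python3 - <<'E'
from h import *
o=env.get_obs(); print(o["tool_pos"],o["tool_rot"],o["force"])
C=cam("wrist")
print("tip",proj("wrist",o["tool_pos"],C),"btn",proj("wrist",[.5776,.1072,.064],C))
w=viewer.read_camera("wrist")[100:320,220:420,::-1]; s=viewer.read_camera("scene")[130:260,260:390,::-1]
w=cv2.resize(w,(500,550),interpolation=cv2.INTER_CUBIC);s=cv2.resize(s,(300,300),interpolation=cv2.INTER_CUBIC)
c=np.zeros((550,800,3),np.uint8);c[:,:500]=w;c[:300,500:]=s;cv2.imwrite("pics/w1.png",c)
E
```

```text
[0.57823581 0.10700079 0.08326041] [ 1.79988169e+02 -1.84691553e-02  1.03094336e+02] [0.27863334 0.15188857 1.00791788]
tip [320.88959152 242.57266865] btn [319.94181746 229.58727581]
```

View pics/w1.png

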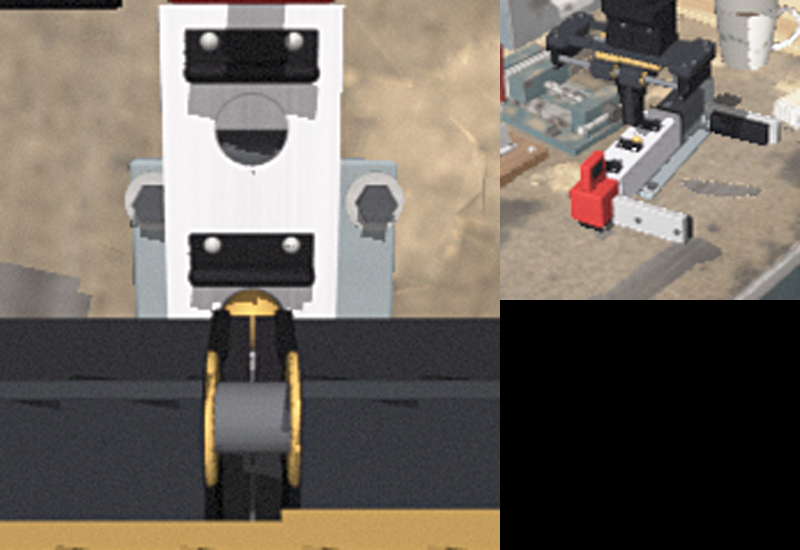

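Wrist crop: the shut fingertips (210–297, from row 318) are centred on the button at (252,305). The outer hole is centred at about (252,129). I'll use that hole to check the button's position along the sleeve.

```bash
python3 - <<'E'
from h import *
C=cam("wrist"); t=env.get_obs()["tool_pos"];a=np.radians(13.1);ey=np.array([-np.sin(a),np.cos(a)]);ex=np.array([np.cos(a),np.sin(a)])
for n,x,y,z in(("hole",252,129.5,.058),("sleeveL",164,200,.058),("sleeveR",341,200,.058),("lugtop back",250,262,.067),("btn front",252,291,.061)):
    p=ray("wrist",[220+x/2.5-.3,100+y/2.5-.3],z,C); d=(p-t)[:2]; print(n,p.round(4),"rel tip x,y",(d@ex*1e3).round(1),(d@ey*1e3).round(1))
E
```

```text
hole [0.5686 0.1549 0.058 ] rel tip x,y -0.2 48.8
sleeveL [0.5509 0.1325 0.058 ] rel tip x,y -22.4 30.9
sleeveR [0.5946 0.1427 0.058 ] rel tip x,y 22.4 31.0
lugtop back [0.5752 0.1241 0.067 ] rel tip x,y -0.7 17.3
btn front [0.5779 0.1148 0.061 ] rel tip x,y -0.1 7.7
```

{"method": "apply_moves", "body": {"moves": [[-0.005,0,0.04,0,0,0,0],[-0.005,0,0.08,0,0,0,0],[-0.005,0,0.08,0,0,0,0],[-0.005,0,0.08,0,0,0,0],[-0.005,0,0.08,0,0,0,0]]}}

```text
time_s: 4.65
tool_pos: [0.5783, 0.1058, 0.0667]
tool_rot: [180.0, 0.0, 103.1]
force: [-0.3, -0.6, 0.9]
grip_width: 0.0005
grasp_force: 0.0
```

{"method": "apply_moves", "body": {"moves": [[0,0,0.008,0,0,0,0],[0,0,0.016,0,0,0,0],[0,0,0.02,0,0,0,0],[0,0,0.02,0,0,0,0]]}}

```text
time_s: 5.05
tool_pos: [0.5785, 0.1058, 0.0631]
tool_rot: [180.0, 0.0, 103.1]
force: [-1.0, -0.6, 5.8]
grip_width: 0.0004
grasp_force: 2.4
```

{"method": "apply_moves", "body": {"moves": [[0,0,0.008,0,0,0,0],[0,0,0.014,0,0,0,0],[0,0,0.014,0,0,0,0],[0,0,0.014,0,0,0,0]]}}

```text
time_s: 5.45
tool_pos: [0.5785, 0.1058, 0.0605]
tool_rot: [180.0, 0.0, 103.1]
force: [-1.4, -0.1, 6.8]
grip_width: 0.0008
grasp_force: 3.3
```

{"method": "apply_moves", "body": {"moves": [[0,0,0.005,0,0,0,0],[0,0,0.008,0,0,0,0],[0,0,0.008,0,0,0,0]]}}

```text
time_s: 5.75
tool_pos: [0.5786, 0.1059, 0.0591]
tool_rot: [180.0, 0.0, 103.1]
force: [-1.7, -0.6, 7.6]
grip_width: 0.0005
grasp_force: 3.8
```

{"method": "apply_moves", "body": {"moves": [[0,0,0.004,0,0,0,0],[0,0,0.004,0,0,0,0],[0,0,0.004,0,0,0,0]]}}

```text
time_s: 6.05
tool_pos: [0.5786, 0.1058, 0.0585]
tool_rot: [179.9, 0.0, 103.1]
force: [-1.8, -0.4, 8.4]
grip_width: 0.0006
grasp_force: 4.2
```

{"method": "apply_moves", "body": {"moves": [[0,0,0.003,0,0,0,0],[0,0,0.003,0,0,0,0],[0,0,0.003,0,0,0,0]]}}

```text
time_s: 6.35
tool_pos: [0.5786, 0.1059, 0.0583]
tool_rot: [179.9, 0.0, 103.1]
force: [-3.0, -1.4, 11.1]
grip_width: 0.0005
grasp_force: 5.7
```

{"method": "apply_moves", "body": {"moves": [[0.005,0,0,0,0,0,0],[0.008,0,0,0,0,0,0],[0.008,0,0,0,0,0,0]]}}

```text
time_s: 6.65
tool_pos: [0.5786, 0.106, 0.0583]
tool_rot: [180.0, 0.2, 103.1]
force: [-2.0, -3.0, 11.1]
grip_width: 0.0003
grasp_force: 5.7
```

{"method": "apply_moves", "body": {"moves": [[0.005,0,0,0,0,0,0],[0.005,0,0,0,0,0,0]]}}

```text
time_s: 6.85
tool_pos: [0.5786, 0.1061, 0.0583]
tool_rot: [180.0, 0.2, 103.1]
force: [-2.3, -4.6, 11.3]
grip_width: 0.0003
grasp_force: 5.8
```

{"method": "apply_moves", "body": {"moves": [[0.005,0,0,0,0,0,0],[0.01,0,0,0,0,0,0],[0.01,0,0,0,0,0,0]]}}

```text
time_s: 7.15
tool_pos: [0.5785, 0.1064, 0.0583]
tool_rot: [180.0, 0.3, 103.0]
force: [-1.7, -6.7, 12.2]
grip_width: 0.0003
grasp_force: 5.9
```

{"method": "apply_moves", "body": {"moves": [[0.005,0,0,0,0,0,0],[0.005,0,0,0,0,0,0]]}}

```text
time_s: 7.35
tool_pos: [0.5785, 0.1068, 0.0583]
tool_rot: [180.0, 0.4, 103.0]
force: [-1.5, -8.0, 12.4]
grip_width: 0.0008
grasp_force: 6.0
```

{"method": "apply_moves", "body": {"moves": [[0.005,0,0,0,0,0,0],[0.01,0,0,0,0,0,0],[0.01,0,0,0,0,0,0]]}}

```text
time_s: 7.65
tool_pos: [0.5783, 0.1084, 0.0584]
tool_rot: [179.9, 0.4, 103.0]
force: [-0.7, -7.5, 12.0]
grip_width: 0.0007
grasp_force: 6.4
```

{"method": "apply_moves", "body": {"moves": [[0.005,0,0,0,0,0,0],[0.005,0,0,0,0,0,0]]}}

```text
time_s: 7.85
tool_pos: [0.5781, 0.1091, 0.0584]
tool_rot: [179.9, 0.4, 103.0]
force: [-0.6, -7.8, 11.6]
grip_width: 0.0003
grasp_force: 6.3
```

{"method": "apply_moves", "body": {"moves": [[0.005,0,0,0,0,0,0],[0.01,0,0,0,0,0,0],[0.01,0,0,0,0,0,0]]}}

```text
time_s: 8.15
tool_pos: [0.5777, 0.1106, 0.0583]
tool_rot: [179.9, 0.4, 102.9]
force: [-0.5, -9.4, 11.4]
grip_width: 0.0004
grasp_force: 6.6
```

{"method": "apply_moves", "body": {"moves": [[0.005,0,0,0,0,0,0],[0.005,0,0,0,0,0,0]]}}

```text
time_s: 8.35
tool_pos: [0.5776, 0.1112, 0.0583]
tool_rot: [180.0, 0.5, 102.9]
force: [-0.9, -10.1, 10.7]
grip_width: 0.0005
grasp_force: 6.6
```

{"method": "apply_moves", "body": {"moves": [[0.005,0,0,0,0,0,0],[0.01,0,0,0,0,0,0],[0.01,0,0,0,0,0,0]]}}

```text
time_s: 8.65
tool_pos: [0.5775, 0.112, 0.0583]
tool_rot: [180.0, 0.6, 102.9]
force: [0.2, -12.1, 12.4]
grip_width: 0.0003
grasp_force: 7.3
```

{"method": "apply_moves", "body": {"moves": [[0.005,0,0,0,0,0,0],[0.005,0,0,0,0,0,0]]}}

```text
time_s: 8.85
tool_pos: [0.5774, 0.1122, 0.0583]
tool_rot: [180.0, 0.6, 102.9]
force: [-1.0, -13.7, 12.5]
grip_width: 0.0006
grasp_force: 7.7
```

{"method": "apply_moves", "body": {"moves": [[0.004,0,0,0,0,0,0],[0.004,0,0,0,0,0,0]]}}

```text
time_s: 9.05
tool_pos: [0.5773, 0.1125, 0.0583]
tool_rot: [180.0, 0.6, 102.8]
force: [0.5, -13.6, 11.5]
grip_width: 0.0005
grasp_force: 8.1
```

{"method": "apply_moves", "body": {"moves": [[0.003,0,0,0,0,0,0],[0.003,0,0,0,0,0,0]]}}

```text
time_s: 9.25
tool_pos: [0.5773, 0.1127, 0.0583]
tool_rot: [180.0, 0.7, 102.8]
force: [0.4, -14.5, 12.2]
grip_width: 0.0005
grasp_force: 8.3
```

```bash
python3 - <<'E'
from h import *
o=env.get_obs(); print(o["tool_pos"],o["force"],o["wrist_torque"])
C=cam("wrist")
w=viewer.read_camera("wrist")[100:320,220:420,::-1]; s=viewer.read_camera("scene")[150:230,280:360,::-1]
cv2.imwrite("pics/raw2.png",w)
w=cv2.resize(w,(500,550),interpolation=cv2.INTER_CUBIC);s=cv2.resize(s,(300,300),interpolation=cv2.INTER_CUBIC)
c=np.zeros((550,800,3),np.uint8);c[:,:500]=w;c[:300,500:]=s;cv2.imwrite("pics/w2.png",c)
E
```

```text
[0.57725536 0.11265733 0.05828797] [  0.37809311 -14.50566105  12.1920701 ] [-3.18729084 -0.07955335  0.08168343]
```

View pics/w2.png

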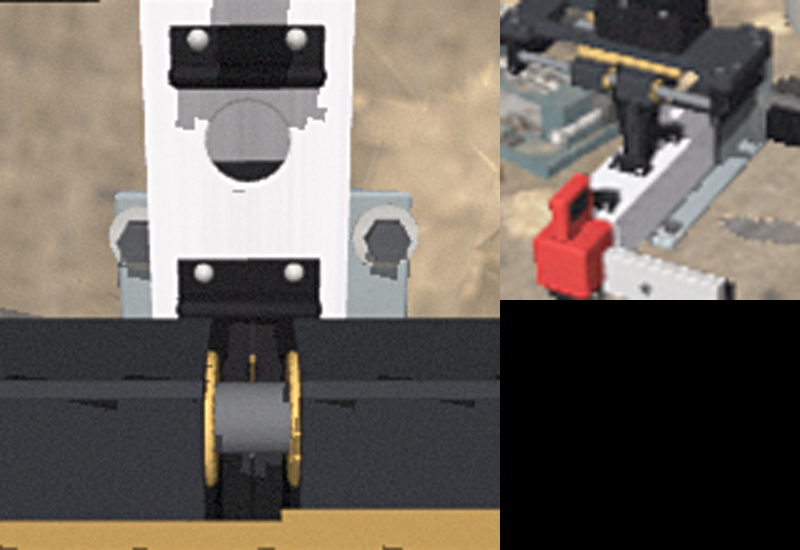

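```bash
python3 - <<'E'
from h import *
C=cam("wrist"); t=env.get_obs()["tool_pos"];a=np.radians(13.1);ey=np.array([-np.sin(a),np.cos(a)]);ex=np.array([np.cos(a),np.sin(a)])
b=np.array([.5776,.1072])
for n,x,y,z in(("hole",247.5,139.5,.058),("lugtop back",248,287,.067),("lugtop front",248,316,.067),("bolt L",133,238,.012)):
    p=ray("wrist",[220+x/2.5-.3,100+y/2.5-.3],z,C); print(n,p.round(4),"rel tip",((p-t)[:2]@ey*1e3).round(1),"rel btn0",((p[:2]-b)@ex*1e3).round(1),((p[:2]-b)@ey*1e3).round(1))
print("tip rel btn0",(t[:2]-b)@ex*1e3,(t[:2]-b)@ey*1e3)
E
```

```text
hole [0.565  0.1612 0.058 ] rel tip 50.0 rel btn0 -0.1 55.4
lugtop back [0.5717 0.1321 0.067 ] rel tip 20.1 rel btn0 -0.1 25.5
lugtop front [0.5732 0.1257 0.067 ] rel tip 13.6 rel btn0 -0.1 19.0
bolt L [0.5409 0.1201 0.012 ] rel tip 15.5 rel btn0 -32.9 20.9
tip rel btn0 0.909459100735393 5.409790591699304
```

{"method": "apply_moves", "body": {"moves": [[0.004,0,0,0,0,0,0],[0.004,0,0,0,0,0,0]]}}

```text
time_s: 9.55
tool_pos: [0.5772, 0.1129, 0.0583]
tool_rot: [180.0, 0.7, 102.8]
force: [-0.1, -15.2, 13.5]
grip_width: 0.0005
grasp_force: 8.6
```

{"method": "apply_moves", "body": {"moves": [[0.004,0,0,0,0,0,0],[0.004,0,0,0,0,0,0]]}}

```text
time_s: 9.75
tool_pos: [0.5772, 0.1132, 0.0583]
tool_rot: [180.0, 0.7, 102.8]
force: [0.0, -15.7, 12.8]
grip_width: 0.0005
grasp_force: 9.2
```

```bash
python3 - <<'E'
from h import *
for n,(r0,r1,c0,c1),z in(("scene",(185,240,286,348),.04),("top",(185,236,306,336),.06)):
    a=cv2.imread(f"pics/{n}0.png"); b=viewer.read_camera(n)[...,::-1].copy(); cv2.imwrite(f"pics/{n}_3.png",b)
    C=cam(n)
    red=lambda im:(lambda h:(((h[...,0]<8)|(h[...,0]>172))&(h[...,1]>140)&(h[...,2]>80)))(cv2.cvtColor(im,cv2.COLOR_BGR2HSV))
    cs=[]
    for im in(a,b):
        m=red(im)[r0:r1,c0:c1]; w=np.clip(im[r0:r1,c0:c1,2].astype(float)-im[r0:r1,c0:c1,1],0,None)*m
        yy,xx=np.nonzero(m); cs.append(np.array([c0+xx.mean(),r0+yy.mean()])); print(n,m.sum(),cs[-1])
    print((ray(n,cs[1],z,C)-ray(n,cs[0],z,C))*1e3)
E
```

```text
scene 425 [299.75529412 213.64235294]
scene 431 [298.43851508 214.99535963]
[-1.5418983   6.72298677  0.        ]
top 148 [317.16891892 198.94594595]
top 147 [315.17687075 199.43537415]
[-1.55741781  6.90515554  0.        ]
```

The sleeve has moved about 7 mm, so it is riding over the dome. I'll carry on.

{"method": "apply_moves", "body": {"moves": [[0.004,0,0,0,0,0,0],[0.004,0,0,0,0,0,0]]}}

```text
time_s: 10.05
tool_pos: [0.5771, 0.1134, 0.0583]
tool_rot: [180.0, 0.8, 102.8]
force: [0.3, -17.2, 12.2]
grip_width: 0.0007
grasp_force: 9.6
```

{"method": "apply_moves", "body": {"moves": [[0.004,0,0,0,0,0,0],[0.004,0,0,0,0,0,0]]}}

```text
time_s: 10.25
tool_pos: [0.5771, 0.1135, 0.0583]
tool_rot: [180.0, 0.8, 102.7]
force: [-0.0, -16.7, 13.4]
grip_width: 0.0003
grasp_force: 10.1
```

{"method": "apply_moves", "body": {"moves": [[0.004,0,0,0,0,0,0],[0.004,0,0,0,0,0,0]]}}

```text
time_s: 10.45
tool_pos: [0.5766, 0.1156, 0.0583]
tool_rot: [180.0, 0.7, 102.8]
force: [-0.5, -12.3, 11.7]
grip_width: 0.0002
grasp_force: 7.7
```

{"method": "apply_moves", "body": {"moves": [[0.01,0,0,0,0,0,0],[0.02,0,0,0,0,0,0],[0.03,0,0,0,0,0,0],[0.04,0,0,0,0,0,0],[0.05,0,0,0,0,0,0],[0.05,0,0,0,0,0,0]]}}

```text
time_s: 11.05
tool_pos: [0.5732, 0.1302, 0.0582]
tool_rot: [179.9, 0.4, 102.9]
force: [-1.8, -8.6, 11.6]
grip_width: 0.0006
grasp_force: 6.2
```

{"method": "apply_moves", "body": {"moves": [[0,0,-0.01,0,0,0,0],[0.015,0,-0.015,0,0,0,0],[0.03,0,-0.015,0,0,0,0],[0.04,0,-0.015,0,0,0,0],[0.05,0,-0.015,0,0,0,0],[0.05,0,-0.015,0,0,0,0]]}}

```text
time_s: 11.65
tool_pos: [0.5706, 0.1397, 0.0588]
tool_rot: [180.0, 0.3, 102.9]
force: [3.9, -7.2, -3.2]
grip_width: 0.0002
grasp_force: 3.6
```

{"method": "apply_moves", "body": {"moves": [[0.015,0,0,0,0,0,0],[0.03,0,0,0,0,0,0],[0.04,0,0,0,0,0,0],[0.04,0,0,0,0,0,0]]}}

```text
time_s: 12.05
tool_pos: [0.5675, 0.151, 0.0591]
tool_rot: [-180.0, 0.1, 103.0]
force: [1.7, -1.6, -2.0]
grip_width: 0.0006
grasp_force: 1.2
```

{"method": "apply_moves", "body": {"moves": [[0.006,0,0,0,0,0,0],[0.012,0,0,0,0,0,0],[0.012,0,0,0,0,0,0]]}}

```text
time_s: 12.35
tool_pos: [0.5664, 0.1549, 0.0595]
tool_rot: [-180.0, 0.0, 103.1]
force: [1.5, -1.9, -2.0]
grip_width: 0.0004
grasp_force: 1.3
```

```bash
cat > disp.py <<'E'
from h import *
def disp():
  for n,(r0,r1,c0,c1),z in(("scene",(185,265,270,348),.04),("top",(185,236,292,336),.06)):
    C=cam(n); cs=[]
    for im in(cv2.imread(f"pics/{n}0.png"),viewer.read_camera(n)[...,::-1].copy()):
        h=cv2.cvtColor(im,cv2.COLOR_BGR2HSV); m=(((h[...,0]<8)|(h[...,0]>172))&(h[...,1]>140)&(h[...,2]>80))[r0:r1,c0:c1]
        yy,xx=np.nonzero(m); cs.append(np.array([c0+xx.mean(),r0+yy.mean()]))
    d=(ray(n,cs[1],z,C)-ray(n,cs[0],z,C))*1e3; print(n,m.sum(),d,np.linalg.norm(d))
E
python3 - <<'E'
from disp import *
disp(); o=env.get_obs(); print(o["tool_pos"],o["force"])
w=viewer.read_camera("wrist")[100:320,220:420,::-1]; s=viewer.read_camera("scene")[150:250,270:370,::-1]
w=cv2.resize(w,(300,330),interpolation=cv2.INTER_CUBIC);s=cv2.resize(s,(500,500),interpolation=cv2.INTER_CUBIC)
c=np.zeros((500,800,3),np.uint8);c[:330,:300]=w;c[:,300:]=s;cv2.imwrite("pics/w4.png",c)
for b in boxes_of("scene","button_dome"): print(b)
E
```

```text
scene 452 [-11.82607151  49.49014177   0.        ] 50.883495352021015
top 146 [-10.99334496  49.11892852   0.        ] 50.33411141683181
[0.56634652 0.15487601 0.0595505 ] [ 0.94600699 -2.38644482 -1.53233667]
{'location': [318.4, 207.9], 'conf': 0.19}
```

View pics/w4.png

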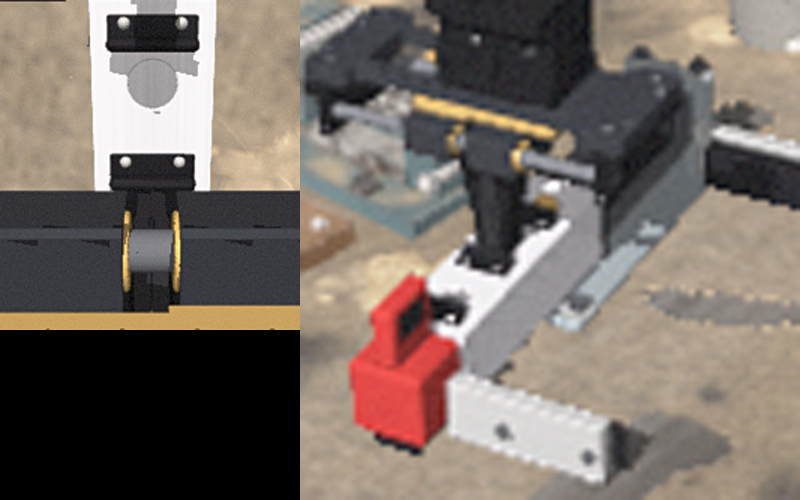

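The displacement is about 50.5 mm, and brass shows again behind the fingers at (545,202) in the scene crop. I'll let go, back off and check the button.

{"method": "apply_moves", "body": {"moves": [[-0.015,0,0,0,0,0,0],[-0.02,0,-0.1,0,0,0,0],[-0.04,0,-0.3,0,0,0,1],[-0.1,0,-0.55,0,0,0,1],[-0.15,0,-0.8,0,0,0,1],[-0.15,0,-0.95,0,0,0,1],[-0.15,0,-0.95,0,0,0,1]]}}

```text
time_s: 13.3
tool_pos: [0.5761, 0.1276, 0.2558]
tool_rot: [179.4, -0.0, 103.1]
force: [-0.0, -0.1, 0.0]
grip_width: 0.0328
grasp_force: 0.0
```

```bash
python3 - <<'E'
from disp import *
disp(); o=env.get_obs(); print(o["tool_pos"],o["tool_rot"],o["force"])
C=cam("wrist"); W=viewer.read_camera("wrist")[...,::-1]
cv2.imwrite("pics/w5raw.png",W); c=proj("wrist",[.5776,.1072,.062],C);print(c,proj("wrist",[.5776-.152*.2267,.1072+.152*.974,.094],C))
for b in boxes_of("wrist","button_dome"):print(b)
x=230;w=W[60:260,x:x+180];w=cv2.resize(w,(495,550),interpolation=cv2.INTER_CUBIC)
s=cv2.resize(viewer.read_camera("scene")[160:240,285:345,::-1],(300,400),interpolation=cv2.INTER_CUBIC)
k=np.zeros((550,795,3),np.uint8);k[:,:495]=w;k[:400,495:]=s;cv2.imwrite("pics/w5.png",k)
E
```

```text
scene 453 [-11.93736461  49.63507942   0.        ] 51.05038474752123
top 144 [-10.93781528  49.26226494   0.        ] 50.46193168771221
[0.57362845 0.12669459 0.25058993] [ 1.79889105e+02 -2.81955172e-02  1.03179622e+02] [-1.25754615  0.07218262 -1.09965399]
[319.84291769 192.89202488] [320.23104199  47.93967608]
```

View pics/w5.png

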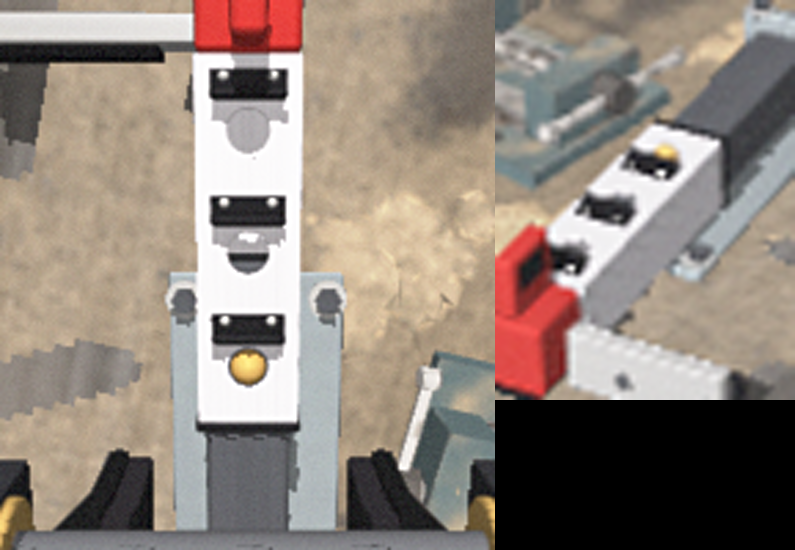

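The brass dome stands up, centred in the inner hole at (248,366) in the wrist crop, and the scene view agrees. Next is the fin, about 132 mm further out.

{"method": "apply_moves", "body": {"moves": [[0.2,0,0.1,0,0,0,1],[0.4,0,0.3,0,0,0,1],[0.6,0,0.5,0,0,0,1],[0.66,0,0.7,0,0,0,1],[0.66,0,0.7,0,0,0,1],[0.66,0,0.7,0,0,0,1],[0.66,0,0.7,0,0,0,1]]}}

```text
time_s: 14.25
tool_pos: [0.5449, 0.2534, 0.1108]
tool_rot: [179.9, 0.0, 103.0]
force: [0.3, -0.2, 0.6]
grip_width: 0.0867
grasp_force: 0.0
```

```bash
python3 - <<'E'
from h import *
o=env.get_obs(); t=o["tool_pos"];print(t,o["tool_rot"],o["force"],o["grip_width"])
Rt=R.from_euler('xyz',o["tool_rot"],degrees=True).as_matrix()
print("to go",Rt.T@(np.array([.5431,.2553,.063])-t)/.2)
E
```

```text
[0.54485341 0.25341848 0.11077012] [1.79913328e+02 1.22800862e-02 1.03035976e+02] [ 0.33206097 -0.23933075  0.63456806] 0.08666415654814535
to go [ 0.01119388 -0.00678042  0.23883824]
```

{"method": "apply_moves", "body": {"moves": [[0.011,-0.007,0.12,0,0,0,1],[0.011,-0.007,0.235,0,0,0,1],[0.011,-0.007,0.235,0,0,0,1],[0.011,-0.007,0.235,0,0,0,1]]}}

```text
time_s: 14.65
tool_pos: [0.5432, 0.2553, 0.0643]
tool_rot: [179.9, 0.0, 103.0]
force: [-0.1, -0.4, 1.1]
grip_width: 0.0871
grasp_force: 0.0
```

{"method": "apply_moves", "body": {"moves": [[0,0,0,0,0,0,0.35],[0,0,0,0,0,0,0.35],[0,0,0,0,0,0,0.3],[0,0,0,0,0,0,0.2],[0,0,0,0,0,0,0.1],[0,0,0,0,0,0,0],[0,0,0,0,0,0,0],[0,0,0,0,0,0,0]], "grip_force": 35}}

```text
time_s: 15.45
tool_pos: [0.5416, 0.256, 0.0626]
tool_rot: [-180.0, 0.0, 103.1]
force: [-0.8, -0.5, -0.0]
grip_width: 0.0311
grasp_force: 0.0
```

{"method": "apply_moves", "body": {"moves": [[0,0,0,0,0,0,0],[0,0,0,0,0,0,0],[0,0,0,0,0,0,0],[0,0,0,0,0,0,0]]}}

```text
time_s: 15.85
tool_pos: [0.5432, 0.2563, 0.0628]
tool_rot: [179.8, -0.0, 103.1]
force: [5.2, 2.0, -4.3]
grip_width: 0.0136
grasp_force: 35.0
```

{"method": "apply_moves", "body": {"moves": [[0.008,0.004,0,0,0,0,0],[0.015,0.005,0,0,0,0,0],[0.015,0.005,0,0,0,0,0]]}}

```text
time_s: 16.15
tool_pos: [0.5428, 0.2577, 0.0628]
tool_rot: [180.0, 0.1, 103.1]
force: [3.2, -3.3, -0.2]
grip_width: 0.014
grasp_force: 35.0
```

{"method": "apply_moves", "body": {"moves": [[0.008,0,0,0,0,0,0],[0.015,0,0,0,0,0,0],[0.015,0,0,0,0,0,0]]}}

```text
time_s: 16.45
tool_pos: [0.5427, 0.2581, 0.0628]
tool_rot: [-180.0, 0.3, 103.0]
force: [3.2, -8.9, 1.6]
grip_width: 0.0138
grasp_force: 35.0
```

{"method": "apply_moves", "body": {"moves": [[0.007,0,0,0,0,0,0],[0.013,0,0,0,0,0,0],[0.013,0,0,0,0,0,0]]}}

```text
time_s: 16.75
tool_pos: [0.5427, 0.2584, 0.0627]
tool_rot: [-179.9, 0.5, 102.9]
force: [2.9, -12.2, 4.7]
grip_width: 0.0138
grasp_force: 35.0
```

{"method": "apply_moves", "body": {"moves": [[0.001,0,0,0,0,0,0],[0.001,0,0,0,0,0,0],[0.001,0,0,0,0,0,0]]}}

```text
time_s: 17.05
tool_pos: [0.5426, 0.2585, 0.0627]
tool_rot: [-179.9, 0.5, 102.9]
force: [3.3, -12.5, 3.3]
grip_width: 0.0138
grasp_force: 35.0
```

{"method": "apply_moves", "body": {"moves": [[0.006,0,0,0,0,0,0],[0.006,0,0,0,0,0,0],[0.006,0,0,0,0,0,0]]}}

```text
time_s: 17.35
tool_pos: [0.5426, 0.2587, 0.0627]
tool_rot: [-179.9, 0.6, 102.9]
force: [2.5, -13.7, 6.1]
grip_width: 0.014
grasp_force: 35.0
```

{"method": "apply_moves", "body": {"moves": [[0,0,0,0,0,0,0],[0,0,0,0,0,0,0],[0,0,0,0,0,0,0],[0,0,0,0,0,0,0],[0,0,0,0,0,0,0],[0,0,0,0,0,0,0]]}}

```text
time_s: 17.95
tool_pos: [0.5426, 0.2587, 0.0628]
tool_rot: [-179.9, 0.6, 102.9]
force: [3.0, -14.8, 3.8]
grip_width: 0.0138
grasp_force: 35.0
```

{"method": "apply_moves", "body": {"moves": [[0,0,0,0,0,0,0],[0,0,0,0,0,0,0],[0,0,0,0,0,0,0],[0,0,0,0,0,0,0],[0,0,0,0,0,0,0]]}}

```text
time_s: 18.45
tool_pos: [0.5426, 0.2586, 0.0627]
tool_rot: [-179.9, 0.6, 102.9]
force: [2.8, -13.8, 4.1]
grip_width: 0.0141
grasp_force: 35.0
```

{"method": "apply_moves", "body": {"moves": [[-0.015,0,0,0,0,0,0],[-0.03,0,0,0,0,0,0],[-0.04,0,0,0,0,0,0],[-0.04,0,0,0,0,0,0]]}}

```text
time_s: 18.85
tool_pos: [0.5428, 0.2577, 0.0628]
tool_rot: [179.9, 0.0, 103.1]
force: [5.4, -2.3, -1.9]
grip_width: 0.0137
grasp_force: 35.0
```

{"method": "apply_moves", "body": {"moves": [[0,0,0,0,0,0,0.5],[0,0,0,0,0,0,0.5],[0,0,0,0,0,0,0.6],[0,0,0,0,0,0,0.7],[0,0,0,0,0,0,0.7],[0,0,-0.2,0,0,0,0.7],[0,0,-0.45,0,0,0,0.7],[-0.1,0,-0.7,0,0,0,0.7],[-0.3,0,-0.9,0,0,0,0.7],[-0.5,0,-0.95,0,0,0,0.7],[-0.65,0,-0.95,0,0,0,0.7],[-0.65,0,-0.95,0,0,0,0.7]]}}

```text
time_s: 20.05
tool_pos: [0.5738, 0.1249, 0.2531]
tool_rot: [180.0, 0.2, 102.6]
force: [0.4, -0.6, -1.4]
grip_width: 0.0608
grasp_force: 0.0
```

```bash
python3 - <<'E'
from disp import *
disp(); o=env.get_obs(); print(o["tool_pos"],o["force"],o["grip_width"])
W=viewer.read_camera("wrist")[...,::-1]
w=cv2.resize(W[20:260,220:420],(458,550),interpolation=cv2.INTER_CUBIC)
s=cv2.resize(viewer.read_camera("scene")[160:240,285:345,::-1],(300,400),interpolation=cv2.INTER_CUBIC)
k=np.zeros((550,758,3),np.uint8);k[:,:458]=w;k[:400,458:]=s;cv2.imwrite("pics/w6.png",k)
E
```

```text
scene 457 [-11.92848077  50.46079965   0.        ] 51.85152799187758
top 148 [-11.46779448  50.17523432   0.        ] 51.469063031628295
[0.57160665 0.13106537 0.25255666] [ 0.66627392  0.22083048 -0.36294999] 0.06048161536342946
```

View pics/w6.png

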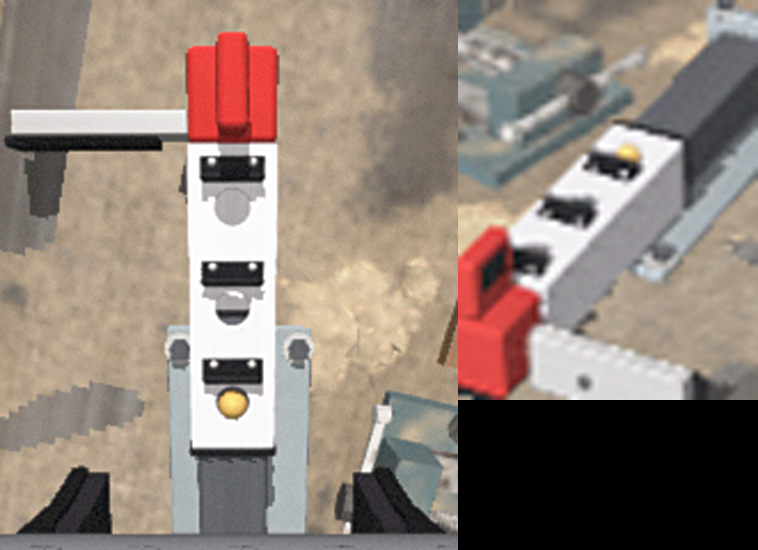

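The button is up in the new hole at (232,403), the sleeve sits within its play (about +1 mm), and the gripper is clear. I'm handing in.

```bash
python3 -c "
from cell import env; print(env.sign_off())"
```

```text
the job is handed in; nothing more can be done
None
```

The length stop is set one hole longer with the button sprung up; the lock held a steady outward tug of about 14–15 N for about a second, and I let go and handed the job in at about 20 s, but the break-over push peaked at about 17 N at the wrist, slightly above the 10–15 N given.

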